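File a row of sediment jars in the archive rack in reverse order

TASK

Move the four sediment jars from the wooden field carrier into the grey archive rack, one jar in each well, in reverse order as counted from the black end blocks: the jar nearest the carrier's black end goes into the well farthest from the rack's black end, and so on, until the jar farthest from the carrier's black end stands in the well next to the rack's black end. Keep the jars upright, set them down rather than drop them, and leave every jar standing fully on the floor of its well.

Things in the scene. Friction and masses are not known exactly. Their poses are not given: they have to be found in the camera images.
- red_jar_center (a point): Sample jar with a red lid and a red band, body white with sand-coloured fill: an upright closed cylinder 44 mm in diameter, 86 mm tall, about 140 g, loose. This point is its centre, 43 mm above its underside, z along its axis. At the start it stands on the mat of its own colour.
- yellow_jar_center (a point): Sample jar with a yellow lid and a yellow band, body white with sand-coloured fill: an upright closed cylinder 44 mm in diameter, 86 mm tall, about 140 g, loose. This point is its centre, 43 mm above its underside, z along its axis. At the start it stands on the mat of its own colour.
- blue_jar_center (a point): Sample jar with a blue lid and a blue band, body white with sand-coloured fill: an upright closed cylinder 44 mm in diameter, 86 mm tall, about 140 g, loose. This point is its centre, 43 mm above its underside, z along its axis. At the start it stands on the mat of its own colour.
- green_jar_center (a point): Sample jar with a green lid and a green band, body white with sand-coloured fill: an upright closed cylinder 44 mm in diameter, 86 mm tall, about 140 g, loose. This point is its centre, 43 mm above its underside, z along its axis. At the start it stands on the mat of its own colour.
- red_mat: Flat square red mat, 66 x 66 x 5 mm, fixed; the red jar starts on it. The four mats lie in a row 80 mm apart in the wooden field carrier (390 x 90 mm tray, edges 10 mm high). Origin: centre of its underside, 4 mm above the table; its y runs along the row to the carrier's black end block, always at the robot's left, 60 mm from the last mat's centre, top 30 mm above the table.
- yellow_mat: Flat square yellow mat, 66 x 66 x 5 mm, fixed; the yellow jar starts on it. The four mats lie in a row 80 mm apart in the wooden field carrier (390 x 90 mm tray, edges 10 mm high). Origin: centre of its underside, 4 mm above the table; its y runs along the row to the carrier's black end block, always at the robot's left, 60 mm from the last mat's centre, top 30 mm above the table.
- blue_mat: Flat square blue mat, 66 x 66 x 5 mm, fixed; the blue jar starts on it. The four mats lie in a row 80 mm apart in the wooden field carrier (390 x 90 mm tray, edges 10 mm high). Origin: centre of its underside, 4 mm above the table; its y runs along the row to the carrier's black end block, always at the robot's left, 60 mm from the last mat's centre, top 30 mm above the table.
- green_mat: Flat square green mat, 66 x 66 x 5 mm, fixed; the green jar starts on it. The four mats lie in a row 80 mm apart in the wooden field carrier (390 x 90 mm tray, edges 10 mm high). Origin: centre of its underside, 4 mm above the table; its y runs along the row to the carrier's black end block, always at the robot's left, 60 mm from the last mat's centre, top 30 mm above the table.
- rack: Grey archive rack, fixed, 390 mm along its y, 90 mm along its x, with a row of four alike square wells with white floors. Origin: centre of its underside, on the table. Well centres at x = 0 and y = -120, -40, +40, +120 mm in its frame; each 60 x 60 mm, floor 4 mm and rim 16 mm above the table, 20 mm of rim between wells.
- start_block: Black end block, 60 x 24 x 20 mm, fixed on one end of the archive rack, at y = +180 or -180 mm in the rack's frame, differing from start to start (a like white block is on the other end). Origin: centre of its underside, 16 mm above the table; the well centres are 60, 140, 220 and 300 mm from it.

How it is judged:
By the outcome, as a careful person would: the job done as asked, in the order asked, and still so for the second after the job is handed in, with the robot touching nothing.
It also fails if it takes over 96 s, if anything falls off the work surface, if the arm or the gripper's body presses on something with over 40 N, if the wrist force passes 120 N, or if a joint passes its speed limit or range.

ROBOT

A 6-joint arm with a two-finger parallel gripper is mounted at the origin on the work surface. World frame = base frame: x ahead of the robot, y to its left, z up, the work surface at z = 0. Lengths are in mm, angles in rad, forces in N, time in s.
With the tool pointing down it reaches from about 400 to 925 mm from the base axis. Payload 12.5 kg.
Tool frame: the origin (TCP) lies on the mounting face of the last link; the fingertips stand 190 mm ahead of it and the grasp point (between the pads) lies 171 mm ahead of it; x points along the fingers, y is the direction in which the jaws open and shut, and the axes are right-handed (so a half turn about x gives the same grasp; the last joint's range is limited). The gripper opens to 95 mm and grips with 3 to 60 N. Pads are 20 mm wide; open, the fingers measure 119 mm over their backs; the gripper's body (75 mm by 180 mm) begins 59 mm behind the grasp point.
Start: joints at [1.21, 0.491, 1.559, -0, 1.092, -0.106], TCP at [157.508, 604.827, 404.761] pointing down, gripper open.
Joint ranges: [-3.1, 3.1], [-0.84, 2.19], [0.05, 2.79], [-1.13, 4.28], [0.06, 2.93], [-2.69, 2.69]. Speed limits (rad/s): [2.22, 2.22, 2.79, 3.14, 3.14, 3.14].

INTERFACE

Orientations are given as [roll, pitch, yaw] about the fixed x, y, z axes, in that order (R = Rz(yaw) Ry(pitch) Rx(roll)).
In Python, from cell import env, eyes gives the robot as it stands. The module is installed in compiled form; this text tells all that it offers.
- The arm moves only by the tool jog_arm, never from a script. Its argument "deltas" is one flat list of numbers, 7 for each row, row after row: the shift along the tool's x, y, z in mm, then the turn, a rotation vector about the tool's x, y, z in rad, then the opening, from 0 (shut) to 1 (fully open). A call has 1 to 10 rows; each row shifts and turns the pose as measured when the row begins, along the tool's axes as they then stand; what a row does not reach is not made up. A row lasts 1/8 s, in which the tool goes at most 62.5 mm and 10.7 degrees, less where a joint would pass 70% of its speed; a pose out of reach is approached as far as the arm can. A call is refused whole if a number of a shift passes 62.5 or a number of a turn 0.188, either way. A call with a gripper value outside its range is refused whole. The fingers move at their own pace and stop on an object; the grip force is fixed at half the most. Time passes only in rows, so rows that do not move let the fingers close. It gives the time, the measured TCP pose, the force and the opening at its end, in the units of the state.
- env.state(): the state, without advancing time (a new reading comes with each control period).
- eyes.read_camera(name): name is "scene" or "top" or "wrist"; returns a dict with "image" (384x512x3 uint8, red, green, blue), "fovy" (degrees; the focal length in pixels is half the picture's height over the tangent of half this angle, whatever the lens; pixels are square), "cx", "cy" (the principal point, pixels), "world_from_camera" (4x4, takes a point from camera to world coordinates). Camera axes: x right, y up, looking along -z (the intrinsics and any distortion apply to the point x, -y, -z); pixel columns grow to the right and rows downward; lengths in mm; the calibration is good to about 2 mm. A picture is of the moment at which its call begins. There is no depth.
- env.job_done(): hands the job in, once; it reports no verdict.
The state is a dict: "t": time; "joints": joint angles; "qvel": joint speeds; "tau": joint torques, N m; "eef_pos": TCP position; "tcp_rot": TCP orientation; "ft_force": force on the tool from outside, world axes, zero at the start; "moment": the same for the moment, N m; "opening": opening from 0.0 (shut) to 1.0 (fully open).
Only numpy, scipy, OpenCV 4.12 (cv2) and the standard library are available. Lean on these libraries where they do the work, as an engineer would, in place of code of your own. Each camera call takes 0.05 s, during which the arm holds its last target.

## Working session

There is one attempt and no reset: what is moved stays moved. The work goes in short steps, Python scripts to look and compute and a tool call to move; the robot and the scene stay as the last step left them, time stands still between calls to the robot, and variables do not carry over. Pictures are saved under pics/ and viewed, and the job is handed in when it is done.

Besides the shell and the picture viewer there is one more tool, called after ">>>" as name(argument=value, ...), one argument or row to a line, values as JSON. jog_arm: Moves the arm, as the interface text tells. Its arguments: {"type":"object","properties":{"deltas":{"type":"array","items":{"type":"number"}}},"required":["deltas"]}

```bash
mkdir -p pics
python3 - <<'E'
from cell import env, eyes
import cv2
s=env.state(); print(s)
for n in("scene","top","wrist"):
    c=eyes.read_camera(n); cv2.imwrite(f"pics/{n}0.png",c["image"][:,:,::-1]); print(n,{k:v for k,v in c.items() if k!="image"})
E
```

```text
{'t': 0.0, 'joints': array([ 1.21039212e+00,  4.91574158e-01,  1.55945405e+00, -1.31698322e-05,
        1.09169988e+00, -1.05631515e-01]), 'qvel': array([-0.00042961, -0.00132972,  0.00097211, -0.00023546, -0.00070908,
       -0.00154542]), 'tau': array([ 1.56207761e-04, -6.12635994e+01, -2.58194429e+01,  6.93178433e-02,
        4.81103396e-02, -8.91931768e-05]), 'eef_pos': array([157.50272969, 604.79625665, 404.15097505]), 'tcp_rot': array([-1.66614118,  1.56966084, -1.92090779]), 'ft_force': array([ 0.32125721, -0.56491682, -0.4072495 ]), 'moment': array([-0.01233627,  0.00593473,  0.02021869]), 'opening': 1.0014306597865927}
scene {'fovy': 48.77770463490592, 'cx': 263.13941265525403, 'cy': 191.1141012749729, 'world_from_camera': array([[-2.91231121e-01, -6.05274663e-01,  7.40828601e-01,
         1.11366855e+03],
       [ 9.56621059e-01, -1.77955275e-01,  2.30668746e-01,
         1.49658539e+02],
       [-7.78359015e-03,  7.75870159e-01,  6.30844603e-01,
         5.54537193e+02],
       [ 0.00000000e+00,  0.00000000e+00,  0.00000000e+00,
         1.00000000e+00]])}
top {'fovy': 48.
[... 179 characters left out ...]
 [-9.99424595e-01,  1.82012325e-02, -2.86215818e-02,
        -2.45044228e+01],
       [-2.75568315e-02,  5.62795027e-02,  9.98034688e-01,
         7.55938110e+02],
       [ 0.00000000e+00,  0.00000000e+00,  0.00000000e+00,
         1.00000000e+00]])}
wrist {'fovy': 63.470057773712064, 'cx': 254.46553591398836, 'cy': 193.38064745887962, 'world_from_camera': array([[ 2.51710176e-01, -9.32729685e-01, -2.58180792e-01,
         8.45204669e+01],
       [ 9.67801727e-01,  2.42217658e-01,  6.84866727e-02,
         6.24099785e+02],
       [-1.34360597e-03, -2.67106609e-01,  9.63666049e-01,
         3.84879529e+02],
       [ 0.00000000e+00,  0.00000000e+00,  0.00000000e+00,
         1.00000000e+00]])}
```

View pics/scene0.png

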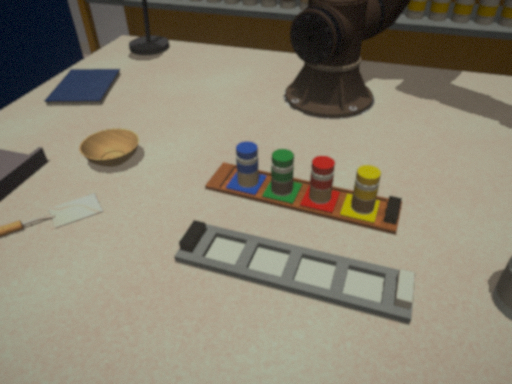

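View pics/top0.png

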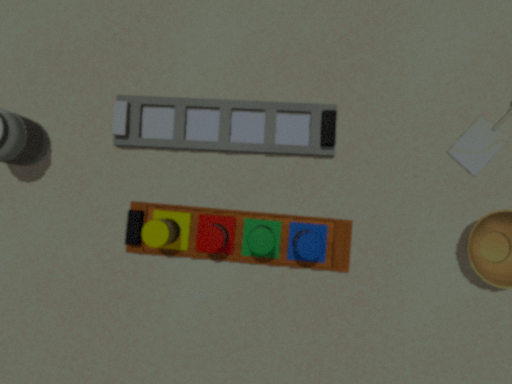

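View pics/wrist0.png

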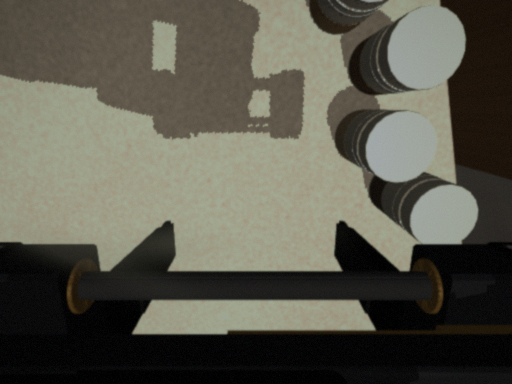

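The scene and top views show the carrier's black end at the robot's left, top (134,228), with yellow nearest to it, then red, green and blue. The rack's black block is at the right, top (328,128). That makes the order yellow→left well (157,122), red→(202,125), green→(248,127), blue→(293,129). The wrist view holds nothing useful yet.

```bash
cat > h.py <<'E'
import numpy as np, cv2
from cell import env, eyes
def ray(c,u,v):
    h=c["image"].shape[0]; f=h/2/np.tan(np.radians(c["fovy"]/2))
    d=np.array([(u-c["cx"])/f,-(v-c["cy"])/f,-1.]); M=c["world_from_camera"]
    return M[:3,3],M[:3,:3]@d
def onz(c,u,v,z):
    o,d=ray(c,u,v); return o+d*(z-o[2])/d[2]
def proj(c,p):
    M=c["world_from_camera"]; q=M[:3,:3].T@(np.array(p)-M[:3,3]); f=c["image"].shape[0]/2/np.tan(np.radians(c["fovy"]/2))
    return c["cx"]+f*q[0]/-q[2], c["cy"]-f*q[1]/-q[2]
E
python3 - <<'E'
from h import *
c=eyes.read_camera("top"); im=c["image"]; 
cv2.imwrite("pics/topc.png",cv2.resize(im[80:290,100:360],None,fx=3,fy=2.8,interpolation=cv2.INTER_CUBIC)[:,:,::-1])
hsv=cv2.cvtColor(im,cv2.COLOR_RGB2HSV); g=cv2.cvtColor(im,cv2.COLOR_RGB2GRAY)
for (u,v) in [(157,122),(202,125),(248,127),(293,129)]:print(im[v,u],hsv[v,u],im[v+22,u])
for (u,v) in [(157,234),(172,222),(215,238),(262,240),(305,245),(134,228),(328,128),(120,118)]: print(u,v,im[v,u],hsv[v,u])
s=eyes.read_camera("scene"); cv2.imwrite("pics/scc.png",cv2.resize(s["image"][120:330,160:425],None,fx=3,fy=2.8,interpolation=cv2.INTER_CUBIC)[:,:,::-1])
for (u,v) in [(225,249),(270,261),(316,273),(363,286)]:print(s["image"][v,u])
E
```

```text
[105 112 116] [101  24 116] [81 83 77]
[106 112 118] [105  26 118] [79 86 82]
[108 114 123] [108  31 123] [82 85 79]
[108 113 118] [105  22 118] [80 84 79]
157 234 [104 110   0] [ 32 255 110]
172 222 [34 28  0] [ 25 255  34]
215 238 [111  15  11] [  1 230 111]
262 240 [26 94 48] [ 70 184  94]
305 245 [ 26  60 109] [108 194 109]
134 228 [13 16  9] [ 43 112  16]
328 128 [25 26 26] [90 10 26]
120 118 [105 112 113] [ 94  18 113]
[176 181 164]
[173 179 161]
[174 178 161]
[173 178 161]
```

View pics/topc.png

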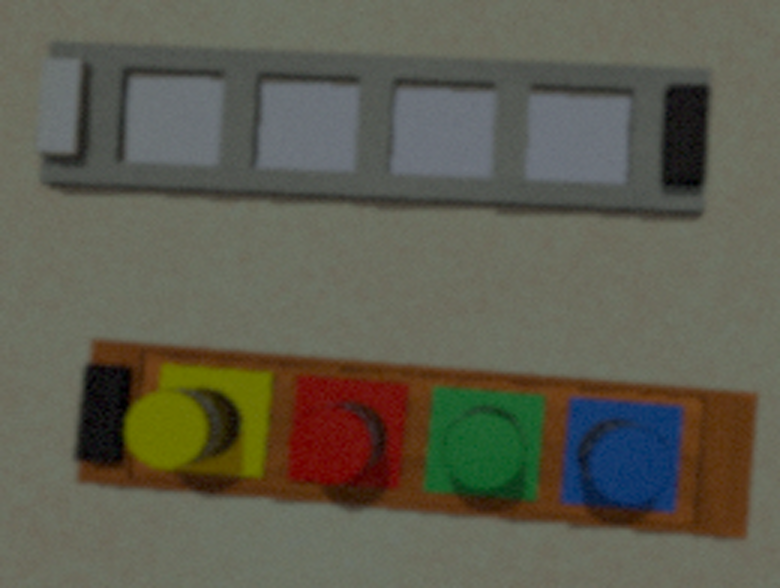

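View pics/scc.png

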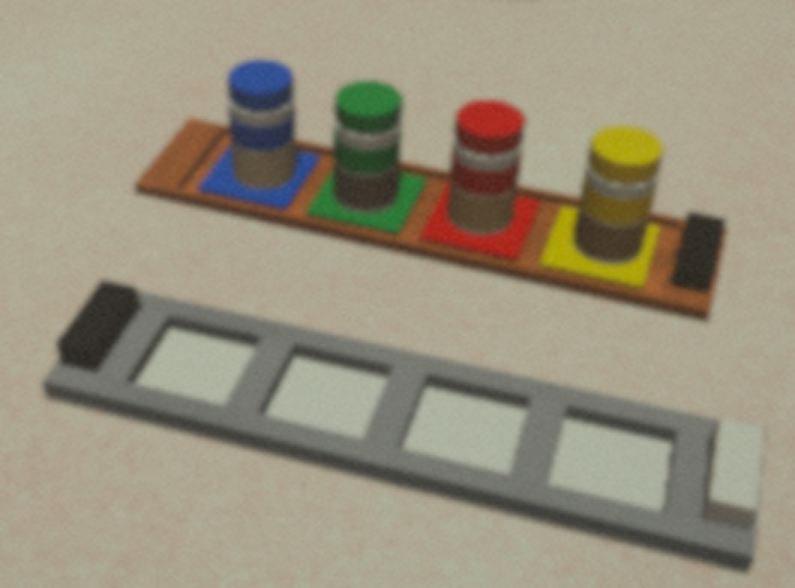

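The crops show all lids and wells clearly. In the enlarged top view the lid centres are yellow (166,430), red (335,442), green (486,448) and blue (628,464). Measuring next.

Run:
```python
from h import *
T=eyes.read_camera("top"); S=eyes.read_camera("scene")
def wells(c,thr,area):
    im=cv2.GaussianBlur(c["image"],(3,3),0); g=im.min(axis=2)
    m=(g>thr).astype(np.uint8)
    return m
g=cv2.cvtColor(T["image"],cv2.COLOR_RGB2GRAY)
roi=(slice(100,148),slice(138,315))
hs=cv2.cvtColor(T["image"],cv2.COLOR_RGB2HSV)
b=cv2.GaussianBlur(T["image"],(3,3),0)
m=np.zeros(g.shape,np.uint8); m[roi]=(b[roi][:,:,2]>100)
W=[]
for c in cv2.findContours(m,cv2.RETR_EXTERNAL,cv2.CHAIN_APPROX_NONE)[0]:
    if cv2.contourArea(c)>400:
        (u,v),sz,a=cv2.minAreaRect(c); M=cv2.moments(c); u,v=M['m10']/M['m00'],M['m01']/M['m00']; W.append((u,v)); print("top well",round(u,1),round(v,1),sz,a,onz(T,u,v,4).round(1))
# scene wells
b=cv2.GaussianBlur(S["image"],(3,3),0); m=np.zeros(g.shape,np.uint8)
poly=np.array([[205,232],[385,275],[383,305],[200,262]]); cv2.fillPoly(m,[poly],1); m&=(b.min(axis=2)>140).astype(np.uint8)
for c in cv2.findContours(m,cv2.RETR_EXTERNAL,cv2.CHAIN_APPROX_NONE)[0]:
    if cv2.contourArea(c)>300:
        cc=cv2.approxPolyDP(cv2.convexHull(c),4,True)[:,0]; 
        P=np.array([onz(S,u,v,4)[:2] for u,v in cc]); print("scene well",P.round(0).tolist(), P.mean(0).round(1))
# mats, lids
jt={'y':(166,430),'r':(335,442),'g':(486,448),'b':(628,464)}
js={'y':(627,148),'r':(490,120),'g':(368,102),'b':(261,79)}
for k in 'yrgb':
    ut=(100+jt[k][0]/3-.33,80+jt[k][1]/2.8-.33); us=(160+js[k][0]/3-.33,120+js[k][1]/2.8-.33)
    o1,d1=ray(T,*ut);o2,d2=ray(S,*us); d1/=np.linalg.norm(d1);d2/=np.linalg.norm(d2)
    t=np.linalg.lstsq(np.c_[d1,-d2],o2-o1,rcond=None)[0]; p,q=o1+t[0]*d1,o2+t[1]*d2
    print(k,"tri",((p+q)/2).round(1),"gap",np.linalg.norm(p-q).round(1),"top@95",onz(T,*ut,95).round(1),"scene@95",onz(S,*us,95).round(1))
print("mats")
for n,(u,v) in {'y':[(160,366),(272,370),(265,478)],'r':[(297,376),(407,383),(400,489),(289,483)],'g':[(431,387),(546,394),(540,499),(426,492)],'b':[(568,398),(685,405),(680,513),(561,507)]}.items().__class__([]) if 0 else []: pass
for n,l in {'y':[(160,366),(272,370),(265,478)],'r':[(297,376),(407,383),(400,489),(289,483)],'g':[(431,387),(546,394),(540,499),(426,492)],'b':[(568,398),(685,405),(680,513),(561,507)]}.items():
    P=np.array([onz(T,100+u/3-.33,80+v/2.8-.33,9)[:2] for u,v in l]); print(n,(P.mean(0) if len(P)==4 else (P[0]+P[2])/2).round(1),[np.linalg.norm(P[i+1]-P[i]).round(0) for i in range(len(P)-1)])
```

```text
top well 291.9 129.3 (33.3907356262207, 30.299001693725586) 2.726310968399048 [647.7 -63.2   4. ]
top well 247.5 127.2 (33.69248580932617, 30.513948440551758) 2.602562189102173 [650.3  15.6   4. ]
top well 202.7 125.1 (31.916217803955078, 30.489261627197266) 2.726310968399048 [653.1  95.9   4. ]
top well 157.9 122.8 (30.0, 30.0) 90.0 [656.1 176.4   4. ]
scene well [[629.0, 146.0], [630.0, 201.0], [674.0, 200.0], [674.0, 146.0]] [652.  173.4]
scene well [[628.0, 67.0], [627.0, 122.0], [674.0, 120.0], [673.0, 67.0]] [650.3  94. ]
scene well [[625.0, -13.0], [626.0, 40.0], [670.0, 39.0], [668.0, -14.0]] [647.1  13.1]
scene well [[623.0, -94.0], [623.0, -42.0], [667.0, -43.0], [665.0, -93.0]] [644.6 -67.8]
y tri [464.1 150.7  91.9] gap 2.3 top@95 [464. 151.  95.] scene@95 [469.  149.6  95. ]
r tri [459.1  63.8  93.3] gap 0.8 top@95 [459.3  63.2  95. ] scene@95 [461.2  64.5  95. ]
g tri [457.5 -14.9  91.9] gap 0.6 top@95 [457.6 -14.7  95. ] scene@95 [462.  -14.1  95. ]
b tri [450.7 -88.8  92.7] gap 2.4 top@95 [450.5 -87.4  95. ] scene@95 [454.1 -88.8  95. ]
mats
y [465.1 146.8] [np.float64(66.0), np.float64(67.0)]
r [460.  67.] [np.float64(65.0), np.float64(66.0), np.float64(65.0)]
g [455.3 -13.1] [np.float64(67.0), np.float64(65.0), np.float64(66.0)]
b [449.2 -92.9] [np.float64(68.0), np.float64(67.0), np.float64(68.0)]
```

Spacings come out at 80 mm, so lens distortion is negligible. Adopted positions:

| Jar | Jar (x, y) | Well (x, y) |
|---|---|---|
| Yellow | (464, 150.5) | (655, 175) |
| Red | (459, 63.5) | (652, 95) |
| Green | (457.5, -15) | (649, 14.5) |
| Blue | (450.5, -88) | (646, -65) |

The jaws will open along world x, and I'll grip 65 mm above the jar's base.

```bash
cat >> h.py <<'E'
from scipy.spatial.transform import Rotation as Ro
def plan(p,a=0.0,flip=False):
    """delta in tool axes to reach TCP at p, tool down, tool y along world (cos a, sin a)"""
    s=env.state(); R=Ro.from_euler('xyz',s["tcp_rot"])
    y=np.array([np.cos(a),np.sin(a),0]); y=-y if flip else y; x=np.array([0,0,-1.])
    G=Ro.from_matrix(np.c_[x,y,np.cross(x,y)])
    d=R.inv().apply(np.array(p)-s["eef_pos"]); r=(R.inv()*G).as_rotvec()
    print("t",round(s["t"],2),"pos",s["eef_pos"].round(1),"F",s["ft_force"].round(1),"op",round(s["opening"],3),"j6",s["joints"][[0,5]].round(2),"d",d.round(1),"rot",r.round(3)); return R.as_matrix()
E
python3 - <<'E'
from h import *
print(plan((464,150.5,300)).round(2)); plan((464,150.5,300),0,True)
E
```

```text
t 0.35 pos [157.5 604.8 404.6] F [ 0.3  0.8 -0.1] op 0.998 j6 [ 1.21 -0.11] d [ 104.7 -362.4  411.1] rot [1.316 0.    0.   ]
[[-0.    0.25  0.97]
 [-0.    0.97 -0.25]
 [-1.   -0.    0.  ]]
t 0.35 pos [157.5 604.8 404.6] F [ 0.3  0.8 -0.1] op 0.998 j6 [ 1.21 -0.11] d [ 104.7 -362.4  411.1] rot [-1.826 -0.     0.   ]
```

>>> jog_arm(
  deltas=[5,-36,41,0,0,0,1,5,-36,41,0,0,0,1,5,-36,41,0,0,0,1,5,-36,41,0,0,0,1,5,-36,41,0,0,0,1,5,-36,41,0,0,0,1,5,-36,41,0,0,0,1,5,-36,41,0,0,0,1,5,-36,41,0,0,0,1,5,-36,41,0,0,0,1],
)

```text
t: 1.6
eef_pos: [471.3, 142.1, 353.9]
tcp_rot: [0.868, 1.565, 0.62]
ft_force: [0.5, 1.6, 0.0]
opening: 1.0
```

>>> jog_arm(
  deltas=[0,0,0,0.16,0,0,1,0,0,0,0.16,0,0,1,0,0,0,0.16,0,0,1,0,0,0,0.16,0,0,1,0,0,0,0.16,0,0,1,0,0,0,0.16,0,0,1,0,0,0,0.16,0,0,1,0,0,0,0.16,0,0,1,0,0,0,0,0,0,1],
)

```text
t: 2.72
eef_pos: [473.6, 137.9, 353.8]
tcp_rot: [2.088, 1.565, 0.513]
ft_force: [1.1, 0.1, 0.8]
opening: 1.0
```

```bash
python3 -c "
from h import *
plan((464,150.5,245))"
```

```text
t 2.73 pos [473.6 137.9 353.8] F [1.1 0.1 0.8] op 1.0 j6 [0.15 0.15] d [108.8 -10.2 -12.2] rot [-0.004 -0.003 -0.005]
```

>>> jog_arm(
  deltas=[0,-9,-12,0,0,0,1,0,-1,0,0,0,-0.005,1,30,0,0,0,0,0,1,30,0,0,0,0,0,1,20,0,0,0,0,0,1],
)

```text
t: 3.35
eef_pos: [462.6, 151.9, 273.5]
tcp_rot: [2.322, 1.565, 0.76]
ft_force: [1.1, 0.4, 0.0]
opening: 0.999
```

```bash
python3 -c "
from h import *
plan((464,150.5,245))
for n in('wrist','scene'):
  c=eyes.read_camera(n);cv2.imwrite('pics/%s1.png'%n,c['image'][:,:,::-1])"
```

```text
t 3.35 pos [462.6 151.9 273.5] F [1.1 0.4 0. ] op 0.999 j6 [0.18 0.17] d [28.5  1.3  1.5] rot [ 0.009 -0.004 -0.004]
```

View pics/wrist1.png

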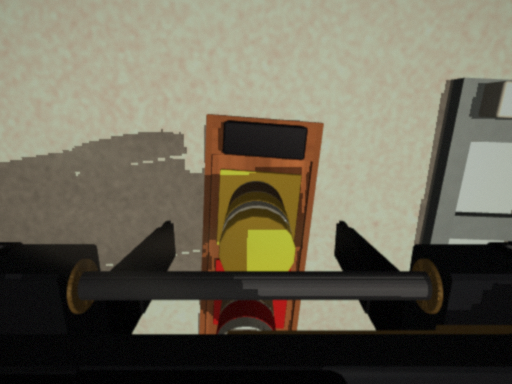

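View pics/scene1.png

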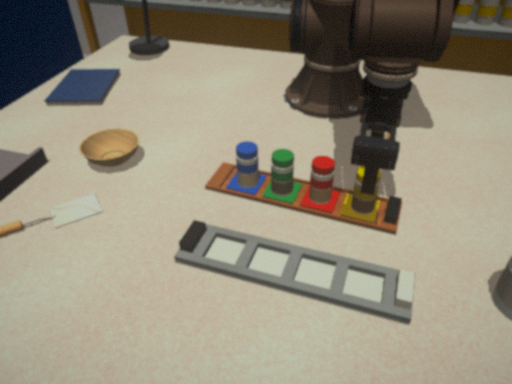

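In the wrist view the yellow jar sits centred between the fingers (column 256), and the scene view shows the gripper over it at (370,170). Lowering and gripping.

>>> jog_arm(
  deltas=[14,1,1,0.009,-0.004,-0.004,1,12,0,0,0,0,0,1,2,0,0,0,0,0,1,0,0,0,0,0,0,0,0,0,0,0,0,0,0,0,0,0,0,0,0,0,0,0,0,0,0,0,0,0,0,0,0,0,0,0,0,0,0,0,0,0,0],
)

```text
t: 4.58
eef_pos: [464.0, 151.1, 245.6]
tcp_rot: [1.225, 1.57, -0.345]
ft_force: [-1.1, 0.6, -1.9]
opening: 0.459
```

```bash
python3 -c "
from h import *
plan((464,150.5,245))"
```

```text
t 4.58 pos [464.  151.1 245.6] F [-1.1  0.6 -1.9] op 0.459 j6 [0.18 0.18] d [ 0.6 -0.   0.6] rot [ 0.     0.    -0.001]
```

>>> jog_arm(
  deltas=[-15,0,0,0,0,0,0,-30,0,0,0,0,0,0,0,25,-3,0,0,0,0,0,35,-5,0,0,0,0,0,35,-5,0,0,0,0,0,35,-5,0,0,0,0,0,35,-5,0,0,0,0,0,20,-1,0,0,0,0,0,0,0,0,0,0,0],
)

```text
t: 5.7
eef_pos: [653.3, 175.9, 300.4]
tcp_rot: [1.585, 1.568, 0.014]
ft_force: [-1.4, -0.3, -1.6]
opening: 0.459
```

```bash
python3 -c "
from h import *
plan((655,175,241))
for n in('wrist','scene'):
  c=eyes.read_camera(n);cv2.imwrite('pics/%s2.png'%n,c['image'][:,:,::-1])"
```

```text
t 5.7 pos [653.3 175.9 300.4] F [-1.4 -0.3 -1.6] op 0.459 j6 [0.17 0.17] d [59.4  1.6  0.9] rot [ 0.001 -0.    -0.003]
```

View pics/wrist2.png

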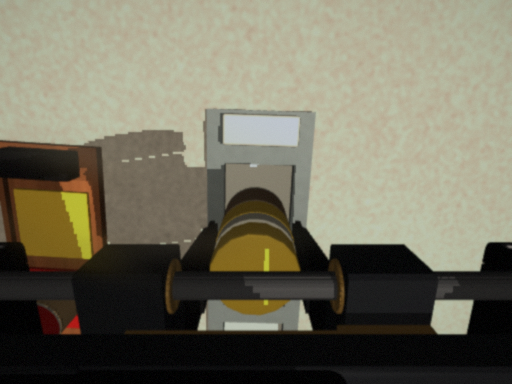

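View pics/scene2.png

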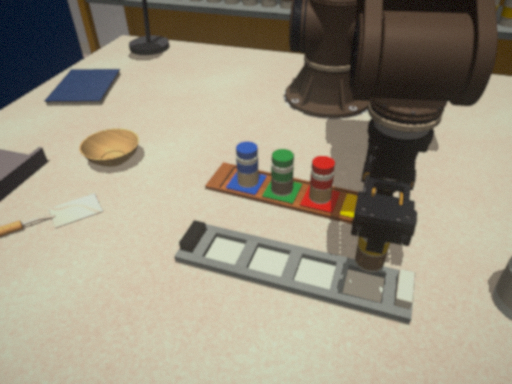

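The wrist view shows the held yellow jar (column 256) lined up with the well (columns 225–293). Lowering it, and slowing near the floor.

>>> jog_arm(
  deltas=[18,2,1,0,0,0,0,18,0,0,0,0,0,0,12,0,0,0,0,0,0,4,0,0,0,0,0,0,0,0,0,0,0,0,0],
)

```text
t: 6.42
eef_pos: [652.4, 174.9, 244.1]
tcp_rot: [-1.187, 1.569, -2.756]
ft_force: [0.4, 0.4, -1.9]
opening: 0.458
```

```bash
python3 -c "
from h import *
plan((655,175,240.6))"
```

```text
t 6.42 pos [652.4 174.9 244.1] F [ 0.4  0.4 -1.9] op 0.458 j6 [0.16 0.16] d [ 3.4  2.6 -0.1] rot [0.001 0.001 0.001]
```

>>> jog_arm(
  deltas=[0,2,0,0,0,0,0,1.5,0,0,0,0,0,0,1,0,0,0,0,0,0,0,0,0,0,0,0,0],
)

```text
t: 6.92
eef_pos: [654.8, 174.9, 242.7]
tcp_rot: [1.249, 1.57, -0.321]
ft_force: [-0.4, 0.0, -1.1]
opening: 0.457
```

```bash
python3 -c "
from h import *
plan((655,175,240.6))"
```

```text
t 6.92 pos [654.8 174.9 242.7] F [-0.4  0.  -1.1] op 0.457 j6 [0.16 0.16] d [ 2.1  0.2 -0.1] rot [ 0.002  0.    -0.001]
```

>>> jog_arm(
  deltas=[1.5,0,0,0,0,0,0,1,0,0,0,0,0,0,0,0,0,0,0,0,0],
)

```text
t: 7.3
eef_pos: [654.8, 174.9, 240.6]
tcp_rot: [1.398, 1.57, -0.171]
ft_force: [-0.2, -0.7, -0.6]
opening: 0.46
```

```bash
python3 -c "
from h import *
plan((655,175,240.6))"
```

```text
t 7.3 pos [654.8 174.9 240.6] F [-0.2 -0.7 -0.6] op 0.46 j6 [0.16 0.16] d [ 0.   0.2 -0.1] rot [ 0.001  0.    -0.001]
```

Down by 0.5 mm steps until the floor shows in the force.

>>> jog_arm(
  deltas=[0.7,0,0,0,0,0,0,0.5,0,0,0,0,0,0],
)

```text
t: 7.55
eef_pos: [654.7, 175.0, 240.6]
tcp_rot: [1.496, 1.569, -0.073]
ft_force: [-1.9, -0.3, 4.8]
opening: 0.458
```

Floor contact (+4.8 N, height steady). Releasing and rising.

>>> jog_arm(
  deltas=[0,0,0,0,0,0,1,0,0,0,0,0,0,1,0,0,0,0,0,0,1,0,0,0,0,0,0,1,-20,0,0,0,0,0,1,-40,0,0,0,0,0,1,-40,0,0,0,0,0,1,0,0,0,0,0,0,1],
)

```text
t: 8.55
eef_pos: [654.7, 175.0, 347.4]
tcp_rot: [1.658, 1.567, 0.089]
ft_force: [-0.5, -0.0, -0.2]
opening: 0.995
```

```bash
python3 -c "
from h import *
plan((459,63.5,245.6))
for n in('top','scene'):
  c=eyes.read_camera(n);cv2.imwrite('pics/%s3.png'%n,c['image'][:,:,::-1])"
```

```text
t 8.55 pos [654.7 175.  347.4] F [-0.5 -0.  -0.2] op 0.995 j6 [0.16 0.16] d [ 100.9 -196.3  111.2] rot [ 0.001 -0.    -0.004]
```

View pics/scene3.png

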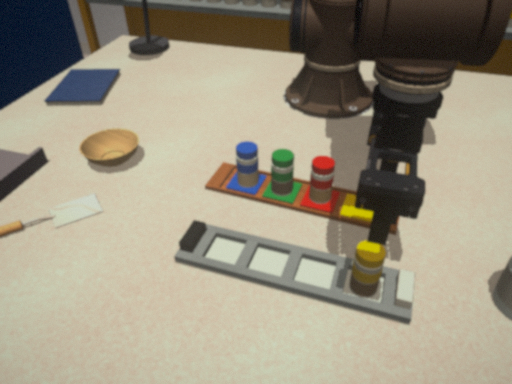

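The yellow jar stands in the white-end well (scene 367,270). Now red.

>>> jog_arm(
  deltas=[0,-30,17,0,0,0,1,0,-40,23,0,0,0,1,0,-40,23,0,0,0,1,0,-40,23,0,0,0,1,0,-40,23,0,0,0,1,0,-6,2,0,0,0,1,20,0,0,0,0,0,1,30,0,0,0,0,0,1,0,0,0,0,0,0,1],
)

```text
t: 9.78
eef_pos: [451.6, 60.9, 287.2]
tcp_rot: [-1.484, 1.559, -3.054]
ft_force: [0.3, -0.5, 0.5]
opening: 0.998
```

```bash
python3 -c "
from h import *
plan((459,63.5,245.6))
for n in('wrist',):
  c=eyes.read_camera(n);cv2.imwrite('pics/%s4.png'%n,c['image'][:,:,::-1])"
```

```text
t 9.78 pos [451.6  60.9 287.2] F [ 0.3 -0.5  0.5] op 0.998 j6 [-0.01 -0.01] d [41.5  7.9 -2.6] rot [0.001 0.001 0.012]
```

View pics/wrist4.png

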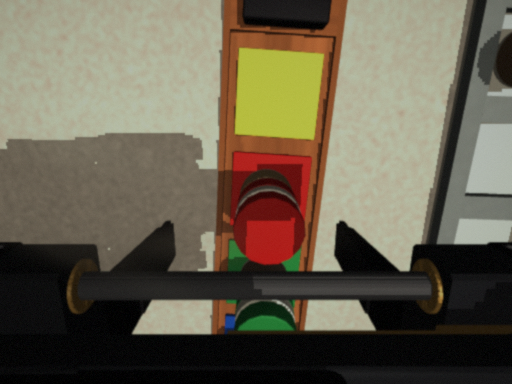

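The red jar is at column 269, which matches the 8 mm still to go in x. Correcting, lowering and gripping.

>>> jog_arm(
  deltas=[0,8,-2.5,0,0,0.012,1,20,0,0,0,0,0,1,17,0,0,0,0,0,1,4,0,0,0,0,0,1,0,0,0,0,0,0,1],
)

```text
t: 10.45
eef_pos: [464.0, 64.5, 250.2]
tcp_rot: [1.491, 1.559, -0.077]
ft_force: [0.1, 0.5, 0.6]
opening: 0.996
```

```bash
python3 -c "
from h import *
plan((459,63.5,245.6))"
```

```text
t 10.45 pos [464.   64.5 250.2] F [0.1 0.5 0.6] op 0.996 j6 [-0. -0.] d [ 4.5 -5.1  1. ] rot [ 0.002  0.001 -0.012]
```

>>> jog_arm(
  deltas=[2,-4,1,0,0,-0.008,1,2,-0.5,0,0,0,0,1,0.5,0,0,0,0,0,1,0,0,0,0,0,0,0,0,0,0,0,0,0,0,0,0,0,0,0,0,0,0,0,0,0,0,0,0,0,0,0,0,0,0,0,0,0,0,0,0,0,0],
)

```text
t: 11.58
eef_pos: [459.6, 63.5, 246.9]
tcp_rot: [1.41, 1.565, -0.159]
ft_force: [-0.3, 0.3, -0.2]
opening: 0.461
```

```bash
python3 -c "
from h import *
plan((652,95,300))"
```

```text
t 11.57 pos [459.6  63.5 246.9] F [-0.3  0.3 -0.2] op 0.461 j6 [-0.01 -0.01] d [-51.9 192.8 -31.1] rot [ 0.002  0.001 -0.006]
```

>>> jog_arm(
  deltas=[-15,0,0,0,0,0,0,-30,0,0,0,0,-0.006,0,0,25,-4,0,0,0,0,0,35,-6,0,0,0,0,0,35,-6,0,0,0,0,0,35,-6,0,0,0,0,0,35,-6,0,0,0,0,0,20,-2,0,0,0,0,0,0,0,0,0,0,0],
)

```text
t: 12.7
eef_pos: [648.9, 94.9, 291.5]
tcp_rot: [-1.296, 1.567, -2.865]
ft_force: [-0.8, 0.0, -1.8]
opening: 0.458
```

```bash
python3 -c "
from h import *
plan((652,95,242))"
```

```text
t 12.7 pos [648.9  94.9 291.5] F [-0.8  0.  -1.8] op 0.458 j6 [0.04 0.04] d [49.4  3.2 -0.2] rot [0.002 0.001 0.004]
```

>>> jog_arm(
  deltas=[12,3,0,0,0,0,0,16,0,0,0,0,0,0,12,0,0,0,0,0,0,4,0,0,0,0,0,0,0,0,0,0,0,0,0],
)

```text
t: 13.32
eef_pos: [649.6, 94.6, 243.2]
tcp_rot: [-1.408, 1.563, -2.977]
ft_force: [0.2, -0.1, -1.0]
opening: 0.461
```

```bash
python3 -c "
from h import *
plan((652,95,242))
for n in('wrist','scene'):
  c=eyes.read_camera(n);cv2.imwrite('pics/%s5.png'%n,c['image'][:,:,::-1])"
```

```text
t 13.32 pos [649.6  94.6 243.2] F [ 0.2 -0.1 -1. ] op 0.461 j6 [0.04 0.04] d [ 1.2  2.4 -0.4] rot [0.002 0.001 0.007]
```

View pics/wrist5.png

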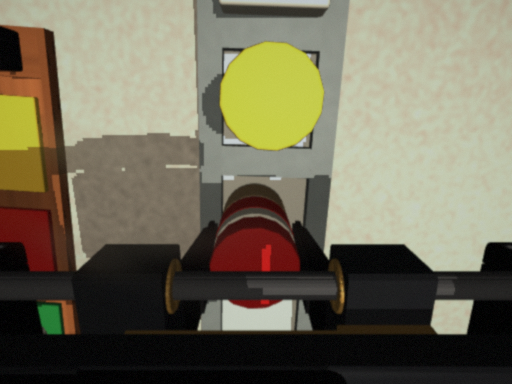

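The wrist view shows the yellow jar standing in its well (271,96) and the red jar (256,250) down inside the next one. Finishing the set-down.

>>> jog_arm(
  deltas=[0,2.5,0,0,0,0.006,0,0.8,0,0,0,0,0,0,0.7,0,0,0,0,0,0,0.5,0,0,0,0,0,0],
)

```text
t: 13.92
eef_pos: [652.6, 94.6, 242.8]
tcp_rot: [1.101, 1.568, -0.468]
ft_force: [-0.5, 0.8, -1.4]
opening: 0.46
```

>>> jog_arm(
  deltas=[1,0,0,0,0,0,0,0.8,0,0,0,0,0,0,0.6,0,0,0,0,0,0],
)

```text
t: 14.3
eef_pos: [652.5, 94.6, 242.0]
tcp_rot: [1.18, 1.568, -0.389]
ft_force: [-3.1, -0.4, 4.3]
opening: 0.461
```

Contact at 242.0, as predicted. Releasing and rising.

>>> jog_arm(
  deltas=[0,0,0,0,0,0,1,0,0,0,0,0,0,1,0,0,0,0,0,0,1,0,0,0,0,0,0,1,-20,0,0,0,0,0,1,-40,0,0,0,0,0,1,-40,0,0,0,0,0,1,0,0,0,0,0,0,1],
)

```text
t: 15.3
eef_pos: [652.4, 94.8, 348.8]
tcp_rot: [1.377, 1.566, -0.192]
ft_force: [0.2, 0.2, 0.1]
opening: 1.0
```

```bash
python3 -c "
from h import *
plan((457.5,-15,246))"
```

```text
t 15.3 pos [652.4  94.8 348.8] F [0.2 0.2 0.1] op 1.0 j6 [0.04 0.04] d [ 102.  -195.6  109.3] rot [ 0.002  0.001 -0.005]
```

>>> jog_arm(
  deltas=[0,-30,17,0,0,0,1,0,-40,23,0,0,0,1,0,-40,23,0,0,0,1,0,-40,23,0,0,0,1,0,-35,20,0,0,0,1,0,-4,0,0,0,0,1,0,0,0,0,0,0,1,20,0,0,0,0,0,1,20,0,0,0,0,0,1,0,0,0,0,0,0,1],
)

```text
t: 16.55
eef_pos: [459.5, -13.0, 308.2]
tcp_rot: [1.428, 1.562, -0.139]
ft_force: [-0.4, 0.6, 0.8]
opening: 1.002
```

```bash
python3 -c "
from h import *
plan((457.5,-15,246))
for n in('wrist',):
  c=eyes.read_camera(n);cv2.imwrite('pics/%s6.png'%n,c['image'][:,:,::-1])"
```

```text
t 16.55 pos [459.5 -13.  308.2] F [-0.4  0.6  0.8] op 1.002 j6 [-0.17 -0.18] d [62.2 -2.6  2. ] rot [ 0.004  0.001 -0.009]
```

View pics/wrist6.png

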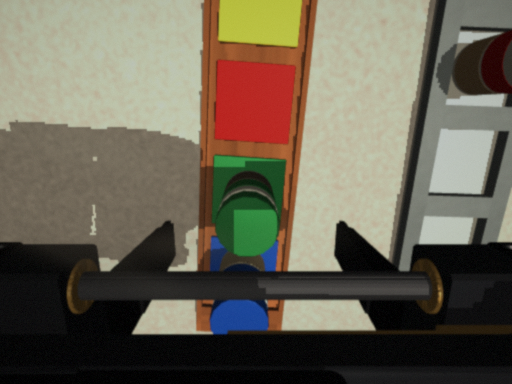

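The green jar is at column 247, so the tool should shift a few mm toward -x, as computed. Going down to grip.

>>> jog_arm(
  deltas=[15,-2,2,0,0,-0.006,1,25,-1,0,0,0,0,1,14,0,0,0,0,0,1,3,0,0,0,0,0,1,0,0,0,0,0,0,1],
)

```text
t: 17.23
eef_pos: [457.8, -15.0, 250.3]
tcp_rot: [1.247, 1.565, -0.319]
ft_force: [0.1, 0.8, 0.0]
opening: 1.0
```

```bash
python3 -c "
from h import *
plan((457.5,-15,246))"
```

```text
t 17.23 pos [457.8 -15.  250.3] F [0.1 0.8 0. ] op 1.0 j6 [-0.18 -0.18] d [ 4.3 -0.3 -0. ] rot [ 0.005  0.002 -0.006]
```

>>> jog_arm(
  deltas=[2.5,0,0,0.004,0,-0.006,1,2,0,0,0,0,0,1,0.5,0,0,0,0,0,1,0,0,0,0,0,0,0,0,0,0,0,0,0,0,0,0,0,0,0,0,0,0,0,0,0,0,0,0,0,0,0,0,0,0,0,0,0,0,0,0,0,0],
)

```text
t: 18.35
eef_pos: [457.9, -15.0, 246.3]
tcp_rot: [0.624, 1.568, -0.946]
ft_force: [-0.9, 0.8, 0.1]
opening: 0.455
```

```bash
python3 -c "
from h import *
plan((649,14.5,290))"
```

```text
t 18.35 pos [457.9 -15.  246.3] F [-0.9  0.8  0.1] op 0.455 j6 [-0.18 -0.17] d [-43.4 191.2 -29.3] rot [ 0.001  0.002 -0.002]
```

Expected floor contact is at z = 241.3. Carrying the jar over.

>>> jog_arm(
  deltas=[-15,0,0,0,0,0,0,-30,0,0,0,0,0,0,0,25,-4,0,0,0,0,0,35,-5,0,0,0,0,0,35,-5,0,0,0,0,0,35,-5,0,0,0,0,0,35,-5,0,0,0,0,0,23,-3,0,0,0,0,0,0,0,0,0,0,0],
)

```text
t: 19.48
eef_pos: [650.5, 13.1, 290.7]
tcp_rot: [-0.968, 1.568, -2.538]
ft_force: [-0.7, -0.5, -2.6]
opening: 0.462
```

```bash
python3 -c "
from h import *
plan((649,14.5,241.3))"
```

```text
t 19.48 pos [650.5  13.1 290.7] F [-0.7 -0.5 -2.6] op 0.462 j6 [-0.08 -0.08] d [49.4 -1.3 -1.4] rot [0.    0.002 0.003]
```

>>> jog_arm(
  deltas=[12,-1,-1,0,0,0.002,0,16,0,0,0,0,0,0,12,0,0,0,0,0,0,4,0,0,0,0,0,0,0,0,0,0,0,0,0],
)

```text
t: 20.1
eef_pos: [646.7, 13.8, 242.4]
tcp_rot: [-1.244, 1.566, -2.815]
ft_force: [-0.6, -0.4, -0.4]
opening: 0.459
```

```bash
python3 -c "
from h import *
plan((649,14.5,241.3))
for n in('wrist','scene'):
  c=eyes.read_camera(n);cv2.imwrite('pics/%s7.png'%n,c['image'][:,:,::-1])"
```

```text
t 20.1 pos [646.7  13.8 242.4] F [-0.6 -0.4 -0.4] op 0.459 j6 [-0.08 -0.08] d [ 1.1  2.3 -0.7] rot [-0.     0.002  0.005]
```

View pics/wrist7.png

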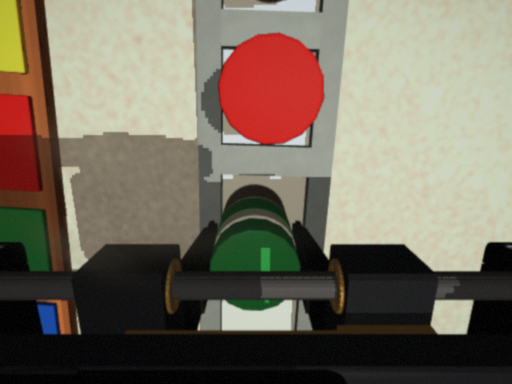

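The red jar stands in its well (271,88) and the green jar (256,250) is inside its own. Finishing.

>>> jog_arm(
  deltas=[0,2,-0.5,0,0,0.004,0,1,0,0,0,0,0,0,0.8,0,0,0,0,0,0,0.6,0,0,0,0,0,0],
)

```text
t: 20.7
eef_pos: [649.2, 14.4, 241.5]
tcp_rot: [0.979, 1.568, -0.592]
ft_force: [-0.1, 1.2, -1.6]
opening: 0.46
```

>>> jog_arm(
  deltas=[0.8,0,0,0,0,0,0,0.7,0,0,0,0,0,0],
)

```text
t: 20.95
eef_pos: [649.1, 14.4, 241.3]
tcp_rot: [1.008, 1.567, -0.563]
ft_force: [-2.6, -1.0, 6.7]
opening: 0.462
```

>>> jog_arm(
  deltas=[0,0,0,0,0,0,1,0,0,0,0,0,0,1,0,0,0,0,0,0,1,0,0,0,0,0,0,1,-20,0,0,0,0,0,1,-40,0,0,0,0,0,1,-40,0,0,0,0,0,1,0,0,0,0,0,0,1],
)

```text
t: 21.95
eef_pos: [648.9, 14.6, 348.4]
tcp_rot: [1.228, 1.565, -0.343]
ft_force: [-0.3, 0.1, -0.5]
opening: 1.002
```

```bash
python3 -c "
from h import *
plan((450.5,-88,246))"
```

```text
t 21.95 pos [648.9  14.6 348.4] F [-0.3  0.1 -0.5] op 1.002 j6 [-0.08 -0.08] d [ 101.5 -199.   102.4] rot [-0.     0.002 -0.006]
```

>>> jog_arm(
  deltas=[0,-30,15,0,0,0,1,0,-40,21,0,0,0,1,0,-40,21,0,0,0,1,0,-40,21,0,0,0,1,0,-36,19,0,0,0,1,0,-8,2,0,0,0,1,0,0,0,0,0,0,1,20,0,0,0,0,0,1,20,0,0,0,0,0,1,0,0,0,0,0,0,1],
)

```text
t: 23.2
eef_pos: [451.5, -85.4, 307.8]
tcp_rot: [1.288, 1.561, -0.281]
ft_force: [-0.6, 0.0, -0.3]
opening: 1.001
```

```bash
python3 -c "
from h import *
plan((450.5,-88,246))
for n in('wrist',):
  c=eyes.read_camera(n);cv2.imwrite('pics/%s8.png'%n,c['image'][:,:,::-1])"
```

```text
t 23.2 pos [451.5 -85.4 307.8] F [-0.6  0.  -0.3] op 1.001 j6 [-0.33 -0.33] d [61.8 -1.6  2.5] rot [ 0.002  0.003 -0.009]
```

View pics/wrist8.png

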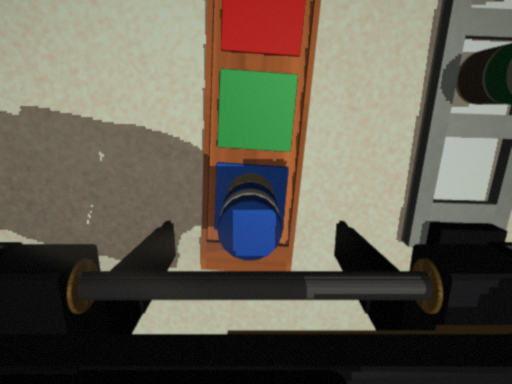

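The blue jar is at column 250, almost centred.

>>> jog_arm(
  deltas=[15,-2,2.5,0,0,-0.007,1,25,-1,0,0,0,0,1,14,0,0,0,0,0,1,4,0,0,0,0,0,1,2,0,0,0,0,0,1],
)

```text
t: 23.88
eef_pos: [450.0, -88.2, 246.8]
tcp_rot: [0.938, 1.563, -0.63]
ft_force: [0.2, 0.8, -0.2]
opening: 0.999
```

```bash
python3 -c "
from h import *
plan((450.5,-88,246))"
```

```text
t 23.88 pos [450.  -88.2 246.8] F [ 0.2  0.8 -0.2] op 0.999 j6 [-0.34 -0.34] d [ 0.8  0.5 -0.2] rot [ 0.003  0.004 -0.006]
```

>>> jog_arm(
  deltas=[1,0.5,0,0.003,0.004,-0.006,1,0.5,0,0,0,0,0,1,0,0,0,0,0,0,0,0,0,0,0,0,0,0,0,0,0,0,0,0,0,0,0,0,0,0,0,0,0,0,0,0,0,0,0,0,0,0,0,0,0,0],
)

```text
t: 24.88
eef_pos: [450.7, -88.3, 246.4]
tcp_rot: [1.087, 1.569, -0.484]
ft_force: [-0.8, -0.5, -1.0]
opening: 0.459
```

```bash
python3 -c "
from h import *
plan((646,-65,290))"
```

```text
t 24.88 pos [450.7 -88.3 246.4] F [-0.8 -0.5 -1. ] op 0.459 j6 [-0.34 -0.34] d [-43.3 195.4 -23.3] rot [-0.     0.001 -0.002]
```

>>> jog_arm(
  deltas=[-15,0,0,0,0,0,0,-30,0,0,0,0,0,0,0,25,-4,0,0,0,0,0,35,-4,0,0,0,0,0,35,-4,0,0,0,0,0,35,-4,0,0,0,0,0,35,-4,0,0,0,0,0,25,-3,0,0,0,0,0,0,0,0,0,0,0],
)

```text
t: 26.0
eef_pos: [645.5, -64.3, 291.1]
tcp_rot: [-1.714, 1.568, 2.998]
ft_force: [-0.2, 0.5, -0.7]
opening: 0.458
```

```bash
python3 -c "
from h import *
plan((646,-65,241.4))"
```

```text
t 26.0 pos [645.5 -64.3 291.1] F [-0.2  0.5 -0.7] op 0.458 j6 [-0.2 -0.2] d [49.7  0.6  0.7] rot [-0.001 -0.     0.002]
```

>>> jog_arm(
  deltas=[12,1,0.5,0,0,0.002,0,16,0,0,0,0,0,0,12,0,0,0,0,0,0,4,0,0,0,0,0,0,0,0,0,0,0,0,0],
)

```text
t: 26.62
eef_pos: [644.2, -65.2, 242.8]
tcp_rot: [-1.822, 1.567, 2.889]
ft_force: [0.3, 0.2, -2.3]
opening: 0.463
```

```bash
python3 -c "
from h import *
plan((646,-65,241.4))
for n in('wrist','scene'):
  c=eyes.read_camera(n);cv2.imwrite('pics/%s9.png'%n,c['image'][:,:,::-1])"
```

```text
t 26.62 pos [644.2 -65.2 242.8] F [ 0.3  0.2 -2.3] op 0.463 j6 [-0.2 -0.2] d [ 1.4  1.8 -0.2] rot [-0.001 -0.001  0.004]
```

View pics/wrist9.png

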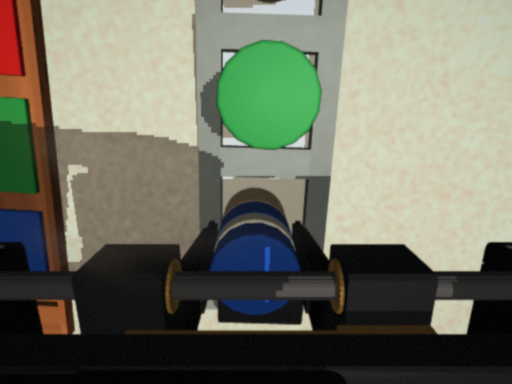

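The green jar stands in its well (269,95) and the blue jar (255,255) is in the last well beside the black block. Finishing.

>>> jog_arm(
  deltas=[0,1.8,0,0,0,0.004,0,1,0,0,0,0,0,0,0.8,0,0,0,0,0,0,0.6,0,0,0,0,0,0],
)

```text
t: 27.22
eef_pos: [646.4, -65.1, 242.0]
tcp_rot: [1.726, 1.568, 0.154]
ft_force: [0.1, -0.5, -1.3]
opening: 0.459
```

>>> jog_arm(
  deltas=[0.9,0,0,0,0,0,0,0.8,0,0,0,0,0,0],
)

```text
t: 27.48
eef_pos: [646.4, -65.1, 241.4]
tcp_rot: [1.665, 1.567, 0.093]
ft_force: [-4.7, 0.0, 11.3]
opening: 0.458
```

Contact. Releasing, rising and backing off toward the robot to clear the view.

>>> jog_arm(
  deltas=[0,0,0,0,0,0,1,0,0,0,0,0,0,1,0,0,0,0,0,0,1,0,0,0,0,0,0,1,-20,0,0,0,0,0,1,-40,0,0,0,0,0,1,-40,0,0,0,0,0,1,0,-35,30,0,0,0,1,0,-35,30,0,0,0,1,0,-35,30,0,0,0,1],
)

```text
t: 28.72
eef_pos: [539.7, -155.3, 351.2]
tcp_rot: [1.369, 1.56, -0.199]
ft_force: [0.3, -0.6, 0.2]
opening: 0.998
```

>>> jog_arm(
  deltas=[0,-20,40,0,0,0,1,0,-20,40,0,0,0,1,0,-20,40,0,0,0,1,0,0,0,0,0,0,1,0,0,0,0,0,0,1],
)

```text
t: 29.35
eef_pos: [475.6, -280.0, 358.1]
tcp_rot: [1.201, 1.553, -0.37]
ft_force: [0.1, 1.1, -0.9]
opening: 0.997
```

Run:
```python
from h import *
print(env.state()["t"],env.state()["eef_pos"],env.state()["ft_force"])
C={}
for n in('top','scene'):
  c=eyes.read_camera(n);C[n]=c;cv2.imwrite('pics/%s10.png'%n,c['image'][:,:,::-1])
s=C['scene']['image'][120:330,160:425];t=C['top']['image'][80:290,100:360]
cv2.imwrite('pics/f.png',np.hstack([cv2.resize(s,(400,317)),cv2.resize(t,(400,317))])[:,:,::-1])
for k,(x,y) in dict(y=(655,175),r=(652,95),g=(649,14.5),b=(646,-65)).items(): print(k,"expected lid px top",np.round(proj(C['top'],(x,y,90)),1),"scene",np.round(proj(C['scene'],(x,y,90)),1))
```

```text
29.35 [ 475.58473551 -280.01971798  358.13492053] [ 0.07131792  1.06477101 -0.88332433]
y expected lid px top [144.8 112.1] scene [372.2 250.1]
r expected lid px top [194.9 114.7] scene [319.2 237.7]
g expected lid px top [245.6 117.2] scene [269.3 226. ]
b expected lid px top [296.  119.8] scene [222.9 215.2]
```

View pics/f.png

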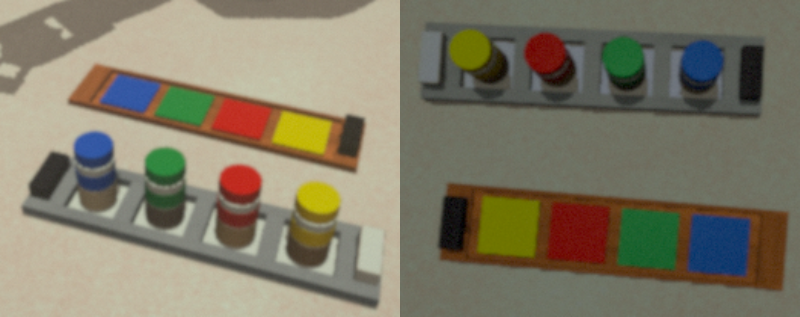

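View pics/scene10.png

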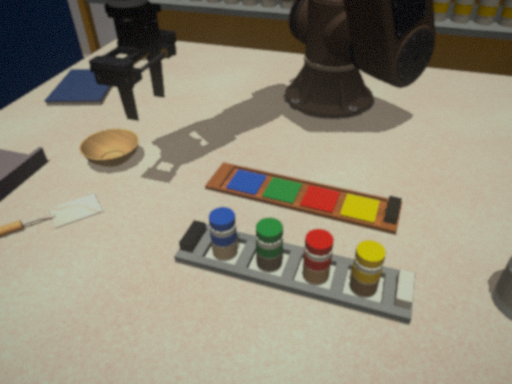

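Both views show the four jars upright, each on the floor of its well. Blue is next to the black block, then green, red and yellow. The yellow lid is at about (145,113) in the top view, against an expected (145,112), and the gripper is clear of everything.

```bash
python3 -c "
from h import *
print(env.job_done())
print(env.state()['t'])"
```

```text
the job is handed in; nothing more can be done
None
the job is handed in; nothing more can be done
```

All four jars are in the grey archive rack in reverse order, and I handed the job in at about 29.5 s. Counted from the rack's black end they stand blue, green, red, yellow. In the carrier, yellow was nearest the black end.

Each jar was lowered in small steps until the floor showed as a light upward force of 4 to 11 N, then released and the gripper backed off.

- **Last look:** the final top and scene pictures show all four jars upright inside their wells, the carrier empty and the gripper clear. The yellow lid sat within about 1 px of where I expected it; I judged the other three by eye.
- **Disagreements:** the two cameras differed by 2 to 5 mm on well and lid positions. I used values between the two for the wells' y and mostly the top camera otherwise; each well leaves about 8 mm of room around the jar.

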